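# Unlock the drug box and hold the lock open

### The job

On the grey steel drug box, slide the orange shutter grip all the way to its end stop so the keyhole is uncovered. Then take the red key from the rack, push it fully home in the keyhole past the sticky pins, and turn it a quarter turn clockwise against its spring. Finish still holding the key in the gripper, fully in and turned, so a colleague can lift the lid; leave the other keys, bottles and cartons where they are.

Things in the scene. Friction and masses are not known exactly. Their poses are not given: they have to be found in the camera images.
- drug_box: Grey steel drug box, 220 (x) x 320 (y) x 90 mm high, fixed to the bench; origin at the centre of its underside. On its lid: the brass lock cylinder, the shutter with the orange grip, and a small loose carton.
- keyhole (a point): Centre of the face of the upright brass lock cylinder (key goes straight down), 4 mm above the lid, at x -30, y -90 mm of the box. Axes are the box's (z up) and do not turn with the cylinder. Slot 6.5 mm wide along x, 13.5 mm long along y, 2 mm chamfer at the mouth, 30 mm deep. Covered by the shutter's steel plate at the start.
- pin_depth (a point): Point in the slot 17 mm below the keyhole point. Two sprung sticky pins stick into the slot, one from its +x side 9 mm down, one from its -x side 17 mm down. Pushing the key past them takes about 5 to 12 N, so a light touch stops short; rocking it a little about the vertical helps.
- lock (a joint): Angle of the lock cylinder, rad: 0 with the slot along y (rest), grows clockwise seen from above, stop at 1.6 rad. A spring (about 0.02 Nm at rest, 0.11 Nm at the stop) turns it back as soon as it is let go. Play of the key in the slot and the grip makes the lock lag the gripper by 0.1 to 0.2 rad.
- shutter_grip (a point): Centre of the orange shutter grip, a block 28 mm (x) x 20 mm (y) x 34 mm high, its top 41 mm above the lid; axes as the box's. It slides along +y, away from the keyhole, on a 40 mm wide, 6 mm high track. Its steel plate (42 mm wide, top 10 mm above the lid) reaches 75 mm from this centre towards -y, over the keyhole.
- shutter (a joint): Travel of the shutter, m: it starts somewhere in 0 to 0.012 (keyhole covered), end stop at 0.070 (keyhole clear). Slides along +y of the box with about 2.5 N of friction and stays where it is left.
- red_key_mid (a point): Middle of the red key above its shoulder; this is the key to use. It stands upright in a slot of the rack (any of the three), 60 g. Head 10 mm thick (x), 30 mm wide (y), 40 mm high, on a 4 mm neck; it reaches 22 mm above and, to the shoulder, 22 mm below this point. The key is the same turned by half a turn.
- red_key_tip (a point): Tip of the red key's blade, 48 mm below the middle point. The blade is 5 mm (x) x 12 mm (y) x 26 mm long below the shoulder, its last 6 mm tapered. The shoulder rests on the rack's top and, when fully home, on the cylinder's face; the tip is then 26 mm below the keyhole point.
- blue_key_mid (a point): Middle of the blue key above its shoulder, same shape as the red one, in the same rack; leave it.
- yellow_key_mid (a point): Middle of the yellow key above its shoulder, same shape as the red one, in the same rack; leave it.
- key_rack: Wooden key rack, fixed block 60 (x) x 150 (y) x 40 mm high with three slots in a row along y, 50 mm apart; origin at the centre of its underside. Keys stand with their wide side along its y.
- pill_bottle: White pill jar, 52 mm across, 85 mm high, loose; origin at the centre of its underside. Leave it.
- amber_bottle: Amber medicine bottle, 50 mm across, 100 mm high, loose; origin at the centre of its underside. Leave it.
- carton: Pale carton 50 x 70 x 40 mm on the bench, loose; origin at the centre of its underside. Leave it.
- lid_carton: White and green carton 45 x 75 x 30 mm lying on the lid of the drug box, loose; origin at the centre of its underside. Leave it.
Not all that is in view belongs to the job. Of the things shaped like the part that bears red_key_mid, the red one is meant.

How it is judged:
On the way, in this order (a step that is already met when the one before it is completed fails the run):
1. the shutter is slid to its end stop (value of joint shutter above 0.066 m), for 0.2 s.
2. the red key is fully home in the keyhole (z of red_key_mid in the frame of keyhole between 0.018 and 0.025 m and horizontal distance between red_key_mid and keyhole below 0.005 m and angle between red_key_mid's own z axis and vertical below 0.15 rad), for 0.2 s.
At the end, for the whole second after the job is handed in: The shutter is within 4 mm of its end stop, the red key is in the keyhole within 3 mm of fully home, the lock is turned at least 1.25 rad clockwise, and the fingers still grip the key (more than 2 N) through the last second (all of step 2 and value of joint shutter above 0.066 m and value of joint lock above 1.25 rad and contact force between the fingers and red_key above 2 N); the arm keeps its last pose, push and grip.
It fails at once if another key is disturbed (moved more than 15 mm) (distance of any of blue_key_mid, yellow_key_mid from where it was at the start of the episode above 0.015 m).
It fails at once if a bottle or carton is moved more than 25 mm (distance of any of pill_bottle, amber_bottle, carton, lid_carton from where it was at the start of the episode above 0.025 m).
It also fails if it takes over 66 s, if anything falls off the work surface, if the arm or the gripper's body presses on something with over 40 N, if the wrist force passes 120 N, or if a joint passes its speed limit or range.

### The arm

A 6-joint arm with a two-finger parallel gripper is mounted at the origin on the work surface. World frame = base frame: x ahead of the robot, y to its left, z up, the work surface at z = 0. Lengths are in m, angles in rad, forces in N, time in s.
With the tool pointing down it reaches from about 0.275 to 0.85 m from the base axis. Payload 5.2 kg.
Tool frame: the origin (TCP) lies on the centre line of the jaws, within the pads' length; the fingertips stand 17 mm ahead of it and the grasp point (between the pads) lies 2 mm behind it; z points along the fingers, y is the line along which they close (so a half turn about z gives the same grasp; the last joint's range is limited). The gripper opens to 85 mm and grips with 20 to 120 N. Pads are 22 mm wide; open, the fingers measure 114 mm over their backs; the gripper's body (76 mm by 85 mm) begins 54 mm behind the grasp point. The pads swing forward as they close: fully open they stand 13 mm farther back than shut.
Start: joints at [-1.499, 0.259, 1.535, -0, 1.348, -0.203], TCP at [0.149, -0.529, 0.248] pointing down, gripper open.
Joint ranges: [-3.14, 3.14], [-0.91, 2.08], [0.19, 2.58], [-1.22, 4.36], [0.22, 2.71], [-3.12, 3.12]. Speed limits (rad/s): [2.57, 2.57, 3.14, 3.14, 3.14, 3.14].

### API

Orientations are given as a unit quaternion [x, y, z, w].
In Python, from rig import * gives the robot as it stands.
- The arm moves only by the tool send_rows, never from a script. Its argument "series" is text: rows parted by semicolons, each of 5 numbers parted by spaces: the shift along the world's x, y, z in mm, then the turn about the world's z in degrees, then the closure in counts, from 0 (fully open) to 255 (shut). In form: x y z spin gripper; .... A call has 1 to 12 rows; each row shifts and turns the commanded pose from where the row before left it; what a row does not reach is not made up. A row lasts 1/8 s, in which the tool goes at most 62.5 mm and 10.7 degrees, less where a joint would pass 70% of its speed; a pose out of reach is approached as far as the arm can. A call with a gripper value outside its range is refused whole. The fingers move at their own pace and stop on an object; the grip force is fixed at half the most. Time passes only in rows, so rows that do not move let the fingers close. It gives the time, the measured TCP pose, the force, the opening and the grip force at its end, in the units of the state.
- sense(): the state, without advancing time (a new reading comes with each control period).
- grab_frame(name): name is "side" or "top"; returns the picture (420x560x3 uint8, red, green, blue); there is no depth.
- camera_model(name): a dict with "fx", "fy", "cx", "cy" (pixels), "rvec" (rotation vector, rad) and "tvec" (3), from world to camera coordinates, as OpenCV has them. Camera axes: x right, y down, z forward; pixel columns grow to the right and rows downward; lengths in m; the calibration is good to about 2 mm. A picture is of the moment at which its call begins. camera_model takes no time and is no camera call.
- sign_off(): hands the job in; it is judged then, once.
The state is a dict: "time_s": time; "joint_pos": joint angles; "dq": joint speeds; "tau": joint torques, N m; "tool_pos": TCP position; "tool_rot": TCP orientation; "force": force on the tool from outside, world axes, zero at the start; "torque": the same for the moment, N m; "opening": finger opening in m; "finger_force": force on a finger pad.
Only numpy, scipy, OpenCV 4.12 (cv2) and the standard library are available. Lean on these libraries where they do the work, as an engineer would, in place of code of your own. Each camera call takes 0.05 s, during which the arm holds its last target. There are 200 camera calls.

## Working session

There is one attempt and no reset: what is moved stays moved. The work goes in short steps, Python scripts to look and compute and a tool call to move; the robot and the scene stay as the last step left them, time stands still between calls to the robot, and variables do not carry over. Pictures are saved under pics/ and viewed, at most 10 in all, crops included, and the job is handed in when it is done.

Besides the shell and the picture viewer there is one more tool, called after "Request:" as a command line: name --argument value ..., lists and objects as JSON in quotes. send_rows: Moves the arm, as the interface text tells. Its arguments: {"type":"object","properties":{"series":{"type":"string"}},"required":["series"]}

```bash
mkdir -p pics; ls; cat > h.py <<'E'
from rig import *
import numpy as np, cv2
def cam(n):
    c=camera_model(n);K=np.array([[c['fx'],0,c['cx']],[0,c['fy'],c['cy']],[0,0,1.]])
    return K,np.array(c['rvec'],float),np.array(c['tvec'],float)
def proj(n,P):
    K,r,t=cam(n);return cv2.projectPoints(np.array(P,float).reshape(-1,3),r,t,K,None)[0].reshape(-1,2)
def ray(n,u,v,z):
    K,r,t=cam(n);R=cv2.Rodrigues(r)[0];C=-R.T@t;d=R.T@np.linalg.solve(K,[u,v,1.]);return C+d*(z-C[2])/d[2]
def save(n,f,crop=None,s=1):
    im=grab_frame(n)[:,:,::-1]
    if crop: x0,y0,x1,y1=crop; im=im[y0:y1,x0:x1]
    im=cv2.resize(im,None,fx=s,fy=s,interpolation=cv2.INTER_CUBIC) if s!=1 else im
    cv2.imwrite('pics/'+f,im)
E
python3 - <<'E'
from h import *
save('top','t0.png',s=1.4);save('side','s0.png',s=1.4)
for n in('top','side'):
    K,r,t=cam(n);R=cv2.Rodrigues(r)[0];print(n,K[0,0],-R.T@t,R[2])
E
```

```text
pics
top 456.9146461085421 [ 0.46413355 -0.0819297   1.17344699] [ 0.12237663  0.0054659  -0.99246868]
side 455.0448128411773 [0.28154728 0.60776861 0.70929943] [ 0.31556065 -0.69839562 -0.64239009]
```

View pics/t0.png

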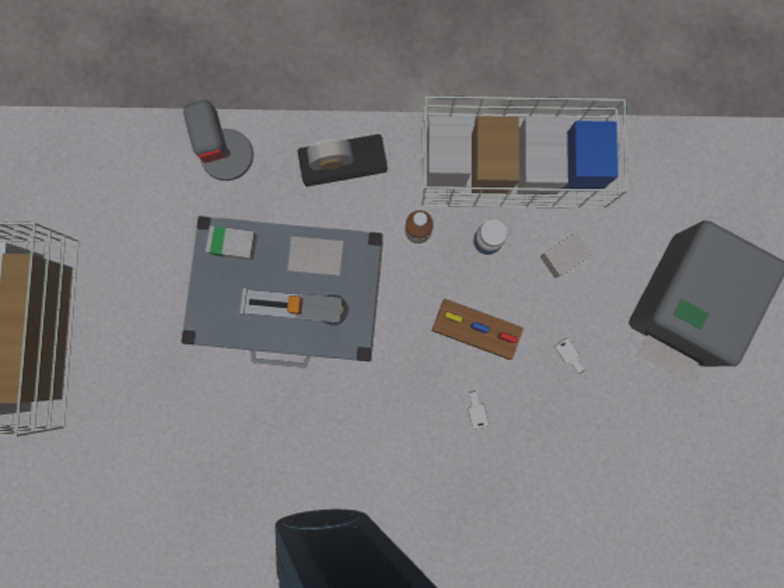

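View pics/s0.png

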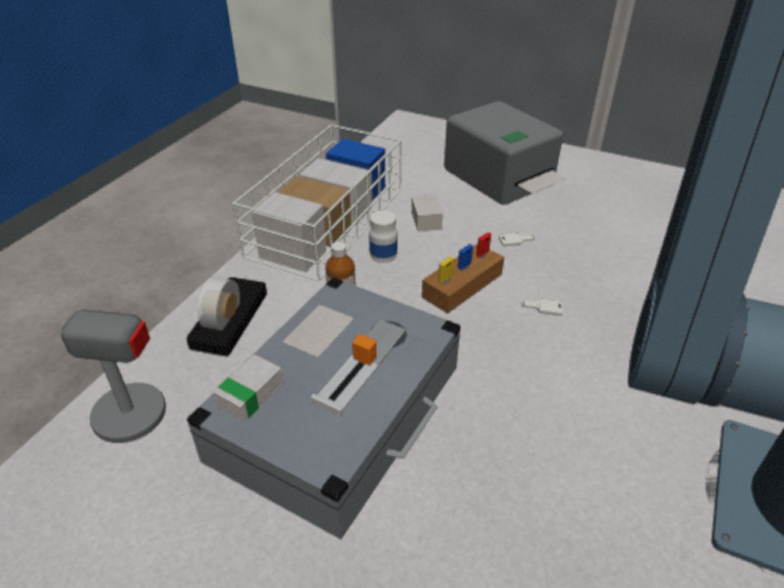

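Top view: the keys stand in the rack, yellow (454,317), blue (480,327) and red (508,338). The orange grip is at (294,304), with the shutter plate running right to the cylinder at about (335,309). Things that could be taken for the red key: the red rack key (508,338), the scanner's red face (210,155), the blue and yellow keys, and two loose white keys (478,410) and (569,355). I choose the red head in the rack.

```bash
cat >> h.py <<'E'
def tri(a,b):
    P=[]
    for n in('top','side'):
        K,r,t=cam(n);P.append(K@np.c_[cv2.Rodrigues(r)[0],t])
    X=cv2.triangulatePoints(P[0],P[1],np.array(a,float).reshape(2,1),np.array(b,float).reshape(2,1)).ravel();return X[:3]/X[3]
HUE={'red':((0,5),(175,180)),'orange':((8,16),),'yellow':((22,34),),'blue':((108,128),)}
def blob(n,c,roi,im=None):
    im=grab_frame(n) if im is None else im
    h=cv2.cvtColor(im,cv2.COLOR_RGB2HSV);m=np.zeros(im.shape[:2],np.uint8)
    for lo,hi in HUE[c]: m|=cv2.inRange(h,(lo,150,60),(hi,255,255))
    k=np.zeros_like(m);x0,y0,x1,y1=roi;k[y0:y1,x0:x1]=m[y0:y1,x0:x1]
    q,l,s,ce=cv2.connectedComponentsWithStats(k);i=1+s[1:,4].argmax();return ce[i],s[i],(l==i)
E
python3 - <<'E'
from h import *
T=grab_frame('top');S=grab_frame('side')
for c in('red','blue','yellow','orange'):
    rt=(190,195,265,235) if c=='orange' else (305,210,380,260)
    rs=(240,230,280,265) if c=='orange' else (300,160,360,205)
    a,sa,_=blob('top',c,rt,T);b,sb,_=blob('side',c,rs,S)
    print(c,a,sa,b,sb,tri(a,b))
g=cv2.cvtColor(T,cv2.COLOR_RGB2GRAY)
h=cv2.cvtColor(T,cv2.COLOR_RGB2HSV)
m=cv2.inRange(h,(5,90,40),(16,200,200));k=np.zeros_like(m);k[205:265,300:380]=m[205:265,300:380]
r=cv2.minAreaRect(cv2.findNonZero(k));bx=cv2.boxPoints(r);print('rack',[ray('top',*p,0.04).round(4)[:2] for p in bx])
k=np.zeros_like(g);k[150:262,125:280]=(g[150:262,125:280]<45)*255
q,l,s,ce=cv2.connectedComponentsWithStats(k)
for i in range(1,q):
    if s[i,4]>25: print('cap',ce[i],s[i],ray('top',*ce[i],0.09).round(4))
a=cv2.resize(T[150:265,125:280],None,fx=5,fy=5,interpolation=cv2.INTER_CUBIC);cv2.imwrite('pics/c1.png',a[:,:,::-1])
a=np.hstack([cv2.resize(T[205:265,300:380],(400,300),interpolation=cv2.INTER_CUBIC),cv2.resize(S[160:220,295:375],(400,300),interpolation=cv2.INTER_CUBIC)]);cv2.imwrite('pics/c2.png',a[:,:,::-1])
E
```

```text
red [363.17021277 240.5106383 ] [357 237  13   7  47] [344.90740741 174.61111111] [341 167   9  17 108] [ 0.52376676 -0.28418648  0.05764929]
blue [343.16666667 233.26666667] [338 231  11   6  30] [331.97142857 183.11428571] [328 175   9  17 105] [ 0.54015117 -0.23537336  0.05928753]
yellow [323.72916667 226.0625    ] [318 223  12   7  48] [318.16176471 192.33088235] [313 184  11  18 136] [ 0.55696775 -0.18798094  0.05905116]
orange [209.3655914  217.17204301] [205 212  10  12  93] [260.07857143 249.06071429] [252 239  17  21 280] [0.5685663  0.0836821  0.11348639]
rack [array([ 0.5341, -0.1513]), array([ 0.5915, -0.1716]), array([ 0.5425, -0.3119]), array([ 0.4857, -0.2908])]
cap [191.11764706 216.69117647] [178 215  27   5  68] [0.5726 0.1314 0.09  ]
```

View pics/c1.png

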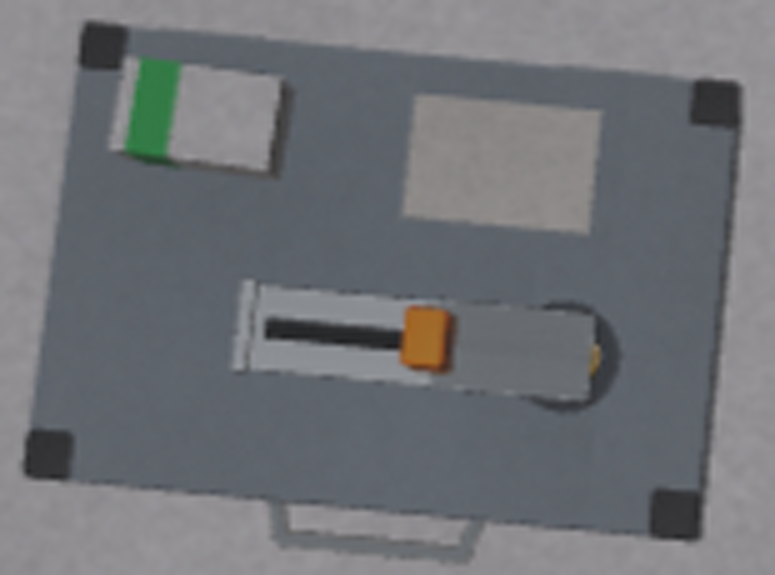

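View pics/c2.png

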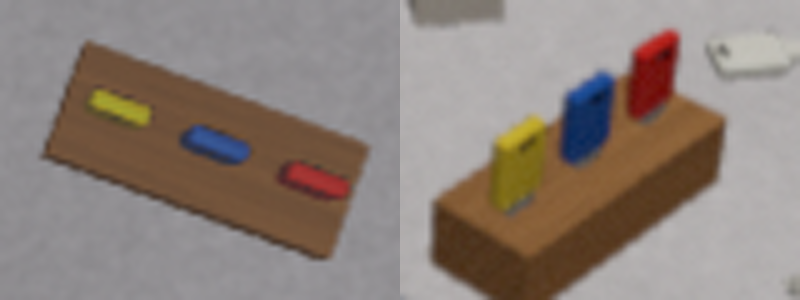

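The crops confirm the layout. The red key is at the -y end of the rack, the shutter is closed with the grip in mid-track, and the box corners are sharp. Next I fit the poses against the known sizes.

```bash
cat >> h.py <<'E'
from scipy.optimize import least_squares
def cen(n,x,y,yaw,sz,z0,z1):
    c,s=np.cos(yaw),np.sin(yaw);P=[(x+c*a-s*b,y+s*a+c*b,z) for a in(-sz[0]/2,sz[0]/2) for b in(-sz[1]/2,sz[1]/2) for z in(z0,z1)]
    h=cv2.convexHull(proj(n,P).astype(np.float32));m=cv2.moments(h);return np.array([m['m10']/m['m00'],m['m01']/m['m00']])
def fitblk(obs,yaw,sz,z0,z1,x0):
    f=lambda p:np.concatenate([cen(n,p[0],p[1],yaw,sz,z0,z1)-o for n,o in obs.items()])
    r=least_squares(f,x0,diff_step=1e-4);return r.x,r.fun
E
python3 - <<'E'
from h import *
px=(np.array([(80,22),(742,80),(700,540),(24,478)])+.5)/5-.5+[125,150]
mod=np.array([(.11,.16),(.11,-.16),(-.11,-.16),(-.11,.16)])
W=np.array([ray('top',*p,.09)[:2] for p in px]);print(np.linalg.norm(W-np.roll(W,1,0),axis=1))
def f(p):
    c,s=np.cos(p[2]),np.sin(p[2]);return ((mod@np.array([[c,s],[-s,c]])+p[:2])-W).ravel()
r=least_squares(f,[.57,.08,0]);p=r.x;print('box',p,r.fun.round(4))
c,s=np.cos(p[2]),np.sin(p[2]);R=np.array([[c,-s],[s,c]]);print('keyhole',p[:2]+R@[-.03,-.09])
T=grab_frame('top');S=grab_frame('side')
for k in('red','blue','yellow','orange'):
    o=k=='orange'
    rt=(190,195,265,235) if o else (305,210,380,260)
    rs=(240,230,280,265) if o else (300,160,360,205)
    obs={'top':blob('top',k,rt,T)[0],'side':blob('side',k,rs,S)[0]}
    x,e=fitblk(obs,p[2] if o else -.333,(.028,.02) if o else (.01,.03),.097 if o else .044,.131 if o else .084,[.55,0])
    print(k,x,e.round(2), R.T@(x-p[:2]))
print(sense()['tool_rot'],sense()['force'],sense()['opening'])
E
```

```text
[0.22153579 0.3226818  0.22189712 0.32161256]
box [ 0.60107339  0.10691296 -0.0727104 ] [-0.0011 -0.0016 -0.0006  0.001   0.0013  0.0011  0.0005 -0.0005]
keyhole [0.56461449 0.01933015]
red [ 0.52273166 -0.28119123] [-0.77  0.27  0.09 -1.42] [-0.04994038 -0.39276997]
blue [ 0.53920422 -0.23320399] [-0.49  0.47 -0.22 -1.01] [-0.03699744 -0.34371285]
yellow [ 0.55592807 -0.18556934] [-0.58  0.57 -0.26 -1.17] [-0.02377826 -0.29498913]
orange [0.56816802 0.08357358] [-0.01  0.74 -0.52 -0.38] [-0.03112291 -0.02566817]
[ 9.90579744e-01  1.36936735e-01  7.61451860e-06 -3.19601172e-04] [ 0.4001049  -0.09816718 -0.06617031] 0.08554014498609419
```

Fit results:

| Item | Value |
|---|---|
| Box centre | (0.601, 0.107) |
| Box yaw | -4.2° |
| Grip in box frame | (-31, -26) mm, expected x = -30 |
| Keyhole | (0.5646, 0.0193) |
| Red key | (0.523, -0.281) |
| Rack yaw | -19.1° |
| Key spacing | 50.8 mm |

The sizes agree with the description. I'll move to a point behind the grip with the fingers shut.

Request:
send_rows --series "30 48 0 6 255;35 48 0 6 255;35 48 0 6 255;35 48 0 6 255;35 48 0 6 255;35 48 0 6 255;35 48 0 6 255;35 48 0 6 255;35 48 0 6 255;35 48 0 6 255;37 48 0 5 255;35 48 0 5 255"

```text
time_s: 1.8
tool_pos: [0.5673, 0.0485, 0.2484]
tool_rot: [0.732, 0.682, 0.0, 0.0]
force: [0.2, -0.7, 0.4]
opening: 0.0
finger_force: 0.0
```

Request:
send_rows --series "0 0 -40 0 255;0 0 -30 0 255;0 0 0 0 255"

```text
time_s: 2.17
tool_pos: [0.5644, 0.0471, 0.1758]
tool_rot: [0.733, 0.681, -0.002, -0.002]
force: [0.6, -0.6, 0.0]
opening: 0.0004
finger_force: 0.0
```

Request:
send_rows --series "1 0 -30 0 255;1 0 -22 0 255;0 0 0 0 255;1 10 0 0 255;1 10 0 0 255;1 10 0 0 255;0 10 0 0 255;1 10 0 0 255;1 10 0 0 255;0 0 0 0 255"

```text
time_s: 3.42
tool_pos: [0.5728, 0.1079, 0.126]
tool_rot: [0.733, 0.681, -0.0, -0.001]
force: [-0.3, -0.0, -0.5]
opening: 0.0001
finger_force: 0.0
```

Request:
send_rows --series "0 8 0 0 255;1 6 0 0 255;0 4 0 0 255"

```text
time_s: 3.8
tool_pos: [0.5738, 0.1218, 0.126]
tool_rot: [0.732, 0.681, -0.003, 0.002]
force: [-1.3, -22.1, 1.4]
opening: -0.0
finger_force: 11.1
```

```bash
python3 - <<'E'
from h import *
save('side','s1.png',(180,150,340,270),5)
print(sense()['force'],sense()['tool_pos'])
E
```

```text
[ -0.87397981 -13.95845147   0.77923613] [0.57376818 0.12166655 0.12599341]
```

View pics/s1.png

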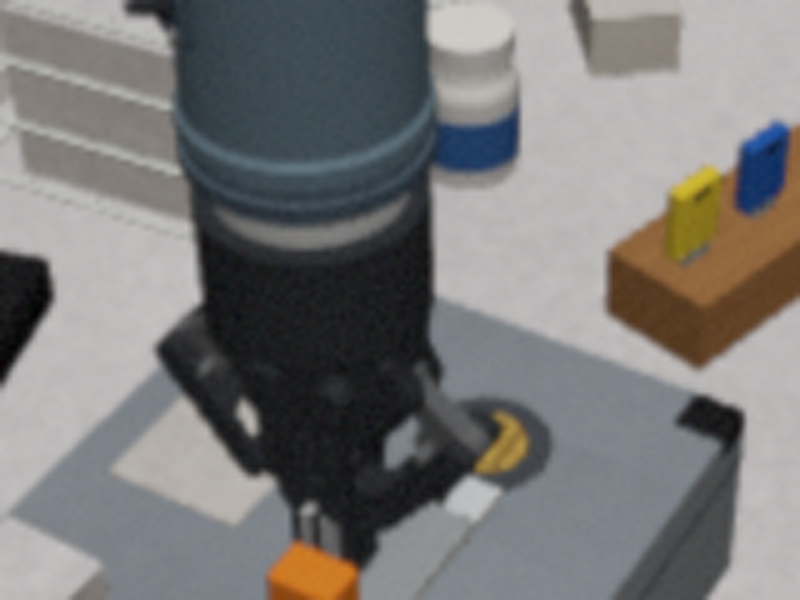

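The force has risen to 14–22 N at about 59 mm of push, and the brass cylinder is uncovered at crop (505,445). The shutter is at its stop. I'll hold briefly, back off, rise and go above the red key with the gripper open.

Request:
send_rows --series "0 0 0 0 255;0 -10 0 0 255;0 -5 30 0 200;0 0 44 0 0;-5 -45 0 0 0;-6 -50 0 -2 0;-6 -50 0 -2 0;-6 -50 0 -2 0;-6 -50 0 -2 0;-7 -50 0 -2 0;-7 -50 0 -2 0;-7 -45 0 -3 0"

```text
time_s: 5.35
tool_pos: [0.5242, -0.2817, 0.2003]
tool_rot: [0.816, 0.578, 0.001, -0.0]
force: [0.4, -0.1, 0.0]
opening: 0.0853
finger_force: 0.0
```

```bash
python3 - <<'E'
from h import *
print(sense()['tool_pos'],sense()['tool_rot'],sense()['opening'])
save('top','t1.png',(125,150,280,265),5)
T=grab_frame('top');S=grab_frame('side')
a,b=blob('top','orange',(150,195,265,235),T)[0],blob('side','orange',(190,230,290,310),S)[0]
print(fitblk({'top':a,'side':b},-.0727,(.028,.02),.097,.131,[.57,.14]))
E
```

```text
[ 0.52418591 -0.28166585  0.20033307] [ 8.15952650e-01  5.78118318e-01  6.90710805e-04 -7.57290970e-05] 0.08529676738533719
(array([0.57260095, 0.14278291]), array([ 0.09416396,  0.85172891, -0.60773302, -0.31823145]))
```

View pics/t1.png

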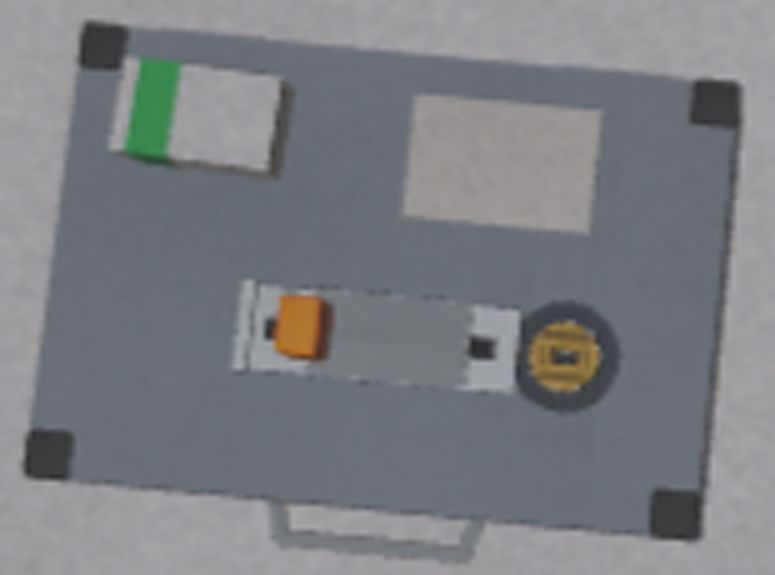

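The shutter moved 59 mm to its stop and the keyhole is fully clear, slot at crop (566,356). Descending on the red key.

Request:
send_rows --series "-1 0 -45 0 0;0 0 -45 0 0;0 0 -30 0 0;0 0 -12 0 0;0 0 0 0 120;0 0 0 0 255;0 0 0 0 255;0 0 0 0 255;0 0 0 0 255;0 0 0 0 255"

```text
time_s: 6.75
tool_pos: [0.5224, -0.2801, 0.0689]
tool_rot: [0.815, 0.579, -0.0, -0.001]
force: [-5.1, 0.7, 5.1]
opening: 0.0093
finger_force: 59.9
```

```bash
python3 - <<'E'
from h import *
s=sense();print(s['tool_pos'],s['opening'],s['finger_force'],s['force'])
u=(566+.5)/5-.5+125;v=(356+.5)/5-.5+150;print('kh top',ray('top',u,v,.094), 'side pred', proj('side',[.5646,.0193,.094]))
S=grab_frame('side');h=cv2.cvtColor(S,cv2.COLOR_RGB2HSV)
m=cv2.inRange(h,(12,80,60),(32,255,255));k=np.zeros_like(m);k[225:260,262:300]=m[225:260,262:300]
q,l,st,ce=cv2.connectedComponentsWithStats(k);i=1+st[1:,4].argmax();print(st[i],ce[i])
r=cv2.minEnclosingCircle(cv2.findNonZero((l==i).astype(np.uint8)));hl=cv2.convexHull(cv2.findNonZero((l==i).astype(np.uint8)));M=cv2.moments(hl);uv=(M['m10']/M['m00'],M['m01']/M['m00']);print(uv,ray('side',*uv,.094),tri((u,v),uv))
T=grab_frame('top');h=cv2.cvtColor(T,cv2.COLOR_RGB2HSV);m=cv2.inRange(h,(12,80,60),(32,255,255));k=np.zeros_like(m);k[208:235,225:252]=m[208:235,225:252]
hl=cv2.convexHull(cv2.findNonZero(k));M=cv2.moments(hl);uv=(M['m10']/M['m00'],M['m01']/M['m00']);print(uv,(u,v),ray('top',*uv,.094))
cv2.imwrite('pics/k.png',np.hstack([cv2.resize(S[150:210,300:380],(400,300)),cv2.resize(S[220:280,240:320],(400,300),interpolation=2)])[:,:,::-1])
E
```

```text
[ 0.52239118 -0.28013981  0.06891234] 0.009298236750398299 59.871954917907715 [-5.07134505  0.65677995  5.14693903]
kh top [0.56417567 0.01941781 0.094     ] side pred [[276.39560758 235.60227212]]
[269 232  17  13 175] [276.85142857 237.94857143]
(276.83699059561127, 237.9791013584117) [0.56089752 0.02503751 0.094     ] [0.56411811 0.01974675 0.08827244]
(237.30906768837804, 220.9948914431673) (237.8, 220.8) [0.56369318 0.0205703  0.094     ]
```

View pics/k.png

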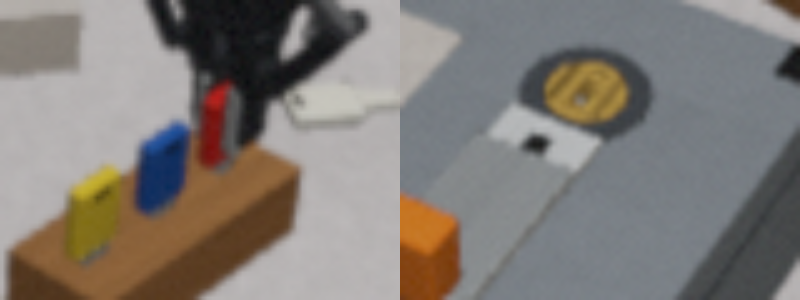

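The red key is gripped at 59.9 N with a 9.3 mm opening, and the cylinder is clear. I'll work out the key-to-keyhole shift within each camera so the calibration bias cancels.

```bash
python3 - <<'E'
from h import *
kt=fitblk({'top':(363.17,240.51)},-.333,(.01,.03),.044,.084,[.52,-.28])[0]
ks=fitblk({'side':(344.91,174.61)},-.333,(.01,.03),.044,.084,[.52,-.28])[0]
ht=np.array([.5640,.0199]);hs=np.array([.5609,.0250])
print(kt,ks,'rel',ht-kt,hs-ks)
s=sense();print(s['tool_pos'][:2]+ht-kt,s['tool_pos'][:2]+hs-ks)
E
```

```text
[ 0.52377627 -0.28260287] [ 0.52086119 -0.27531474] rel [0.04022373 0.30250287] [0.04003881 0.30031474]
[0.56261715 0.02232526] [0.56243222 0.02013714]
```

Request:
send_rows --series "0 0 10 0 255;0 0 20 0 255;0 0 30 0 255;0 0 50 0 255;3 30 0 2 255;4 40 0 2 255;4 40 0 2 255;4 40 0 2 255;4 40 0 2 255;4 40 0 2 255;4 40 0 2 255;3 20 0 1 255"

```text
time_s: 8.35
tool_pos: [0.5536, 0.0115, 0.1789]
tool_rot: [0.732, 0.681, 0.0, 0.0]
force: [1.0, 0.6, -0.4]
opening: 0.0091
finger_force: 59.1
```

Request:
send_rows --series "5 5 0 0 255;4 5 0 0 255;0 0 -15 0 255;0 0 -8 0 255;0 0 0 0 255"

```text
time_s: 8.98
tool_pos: [0.5613, 0.0191, 0.1538]
tool_rot: [0.733, 0.68, -0.001, -0.001]
force: [0.4, 0.2, -0.8]
opening: 0.0089
finger_force: 59.2
```

```bash
python3 - <<'E'
from h import *
s=sense();print(s['tool_pos'],s['force'])
S=grab_frame('side');T=grab_frame('top')
for n,im,roi in(('side',S,(230,170,330,260)),('top',T,(200,180,280,250))):
    try: print(n,blob(n,'red',roi,im)[:2])
    except Exception as e: print(n,'none')
# predicted red head if key is at nominal
p=s['tool_pos'];print('pred',cen('side',p[0],p[1],-.0727,(.01,.03),p[2]-.024,p[2]+.016))
cv2.imwrite('pics/k2.png',cv2.resize(S[190:260,230:330],(800,560),interpolation=2)[:,:,::-1])
E
```

```text
[0.56128285 0.01914976 0.15381704] [ 0.37596081  0.17128018 -0.8396921 ]
side (array([275.23809524, 216.68571429]), array([273, 205,   6,  23, 105], dtype=int32))
top none
pred [277.87923403 214.41556329]
```

View pics/k2.png

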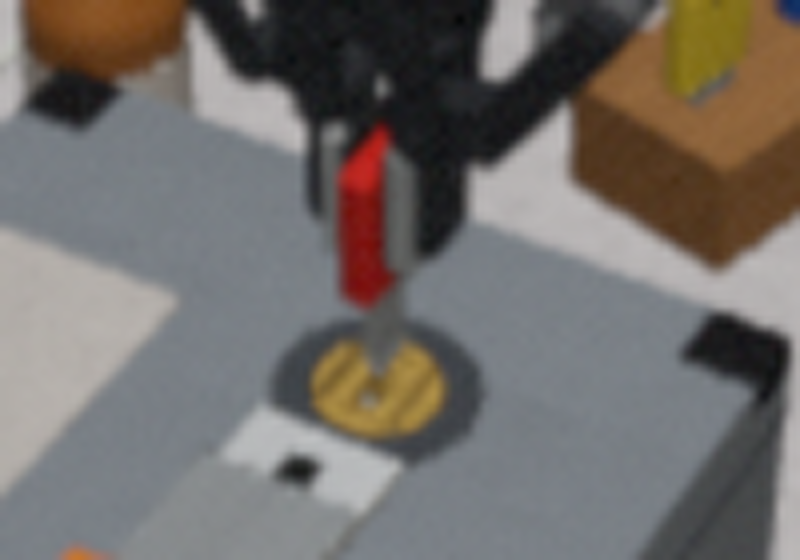

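The side crop shows the blade tip at (378,366), straight above the slot at (376,388); lowering it 6 mm lands it there. I'll make a small correction and descend gently while watching force.

Request:
send_rows --series "1 1 -4 0 255;0 0 -4 0 255;0 0 -3 0 255;0 0 -2 0 255;0 0 0 0 255"

```text
time_s: 9.7
tool_pos: [0.5632, 0.0207, 0.1421]
tool_rot: [0.733, 0.68, -0.0, -0.0]
force: [0.7, -0.2, -0.1]
opening: 0.009
finger_force: 59.2
```

Request:
send_rows --series "0 0 -3 0 255;0 0 -3 0 255;0 0 -2 0 255;0 0 0 0 255"

```text
time_s: 10.2
tool_pos: [0.562, 0.0208, 0.1335]
tool_rot: [0.733, 0.68, -0.001, -0.001]
force: [-5.2, 0.6, -0.8]
opening: 0.0089
finger_force: 59.1
```

Request:
send_rows --series "0 0 -2 3 255;0 0 -2 -5 255;0 0 -2 4 255;0 0 -2 -4 255;0 0 -2 4 255;0 0 -1 -2 255;0 0 0 0 255"

```text
time_s: 11.08
tool_pos: [0.5631, 0.0206, 0.1232]
tool_rot: [0.733, 0.68, -0.0, -0.0]
force: [-3.8, 0.3, 1.6]
opening: 0.0093
finger_force: 59.6
```

Request:
send_rows --series "0 0 -1 3 255;0 0 -1 -5 255;0 0 -1 4 255;0 0 -1 -2 255;0 0 0 0 255"

```text
time_s: 11.7
tool_pos: [0.5631, 0.0206, 0.1218]
tool_rot: [0.733, 0.68, 0.0, 0.001]
force: [-10.8, -0.3, 20.4]
opening: 0.0093
finger_force: 62.4
```

The key is seated: TCP z is 0.1218 against the predicted 0.122, with 20 N up from the shoulder. Now the clockwise turn.

Request:
send_rows --series "-1 0 0 0 255;0 0 0 0 255;0 0 0 -8 255;0 0 0 -8 255;0 0 0 -8 255;0 0 0 -8 255;0 0 0 -8 255;0 0 0 -8 255;0 0 0 -8 255;0 0 0 -8 255;0 0 0 -8 255;0 0 0 -8 255"

```text
time_s: 13.2
tool_pos: [0.561, 0.022, 0.1217]
tool_rot: [0.999, 0.048, -0.001, -0.001]
force: [-13.8, 6.5, 23.4]
opening: 0.0093
finger_force: 62.8
```

Request:
send_rows --series "0 0 0 -6 255;0 0 0 -5 255;0 0 0 0 255;0 0 0 0 255"

```text
time_s: 13.7
tool_pos: [0.5609, 0.0223, 0.1217]
tool_rot: [0.999, -0.046, -0.001, -0.001]
force: [-14.0, 5.9, 24.7]
opening: 0.0093
finger_force: 62.9
```

```bash
python3 - <<'E'
from h import *
s=sense();print(s['tool_pos'],s['tool_rot'],s['force'],s['torque'],s['finger_force'],np.degrees(2*np.arctan2(s['tool_rot'][1],s['tool_rot'][0])))
save('side','k3.png',(230,190,330,260),8)
E
```

```text
[0.56090202 0.0223222  0.12173073] [ 9.98951523e-01 -4.57619069e-02 -7.94465865e-04 -1.03535769e-03] [-14.01028208   5.88050382  24.65315054] [1.05176641 2.48611057 0.10893065] 62.889626026153564 -5.245764718810165
```

View pics/k3.png

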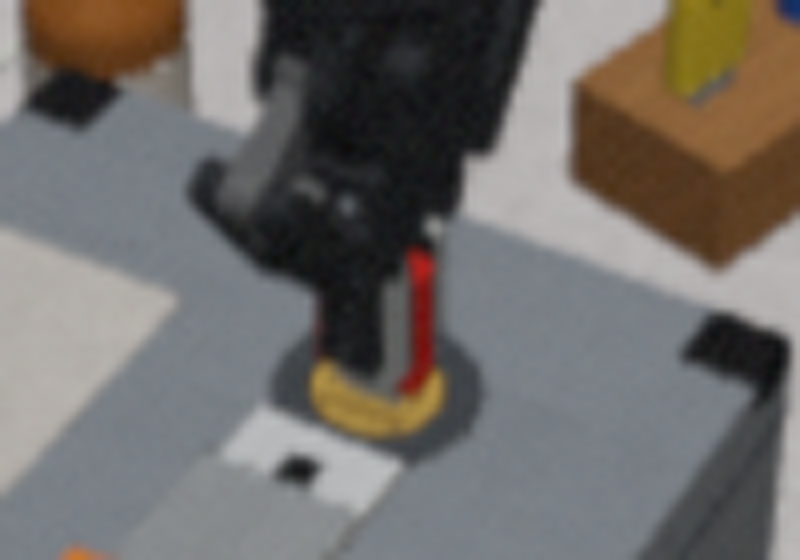

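The brass slot and red head have turned a quarter, with the shoulder on the cylinder face at crop (380,390). The gripper has turned 91° and the 0.109 Nm matches the spring near the stop. I'll add a few degrees for the lag and ease the side load, then check.

Request:
send_rows --series "-1 1 0 -3 255;0 0 0 -2 255;0 0 0 0 255;0 0 0 0 255;0 0 0 0 255"

```text
time_s: 14.38
tool_pos: [0.5608, 0.0227, 0.1218]
tool_rot: [0.996, -0.089, 0.0, -0.001]
force: [-11.9, 4.4, 21.7]
opening: 0.009
finger_force: 62.5
```

```bash
python3 - <<'E'
from h import *
s=sense();print(s['tool_pos'],s['force'],s['torque'],s['finger_force'],np.degrees(2*np.arctan2(s['tool_rot'][1],s['tool_rot'][0])))
a=blob('side','orange',(190,230,290,310))[0];print('grip side px',a)
print(cen('side',.5726,.1428,-.0727,(.028,.02),.097,.131))
E
```

```text
[0.56075211 0.0226863  0.12176243] [-11.91606582   4.36824449  21.72746068] [0.69633271 2.13911947 0.14154915] 62.4519145488739 -10.252244679031408
grip side px [242.37541528 269.80066445]
[241.86999489 269.53439458]
```

The gripper has turned 96°, or 1.68 rad. Even with a 0.2 rad lag the lock is past 1.4 rad. The key is still seated, the grip is firm and the shutter hasn't moved, so I'm handing in.

```bash
python3 -c "
from rig import *
print(sign_off())"
```

```text
the job is handed in; nothing more can be done
None
```

I've handed the job in at about 14.5 s, with no verdict shown. By my readings the shutter is at its end stop, and the red key is fully home, turned about 96° clockwise at the gripper, and still held at 62 N.

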